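# Scrape reject mouldings into the granulator hopper

### The job

In the plastics lab, two small reject mouldings lie on the blade of a flat hand shovel. Lift the shovel level by its handle, press the lip of its blade onto the rim of the granulator's square steel feed hopper (not the round pail), tip it there so that both mouldings slide off into the hopper, and lay the empty shovel flat on the bench again.

Things in the scene. Friction and masses are not known exactly. Their poses are not given: they have to be found in the camera images.
- shovel_grip (a point): Middle of the black handle bar (18 mm wide, 22 high, 105 long) of a flat aluminium hand shovel, 240 g, 50 mm above its underside. x: along the bar to the blade's lip, y across, z up. Blade 110 mm wide, 3 thick, from 55 to 185 mm ahead of this point, underside 50 mm below it; sides 18 mm, back 30 mm high, front open. A foot under the bar's rear end, 48 to 55 mm behind, also stands on the bench.
- shovel_lip (a point): Middle of the shovel blade's open front lip, on its upper face, 3 mm above the underside; same axes as the handle point.
- hopper: Fixed bench granulator, left or right of the shovel (a round white pail stands on the other side): square open steel feed hopper on a white housing. Origin on the bench under the mouth's middle. Mouth 150 x 150 mm outside, along x and y, walls 4 mm; rim 140 mm, inner floor 60 mm above the bench. Housing 170 x 170, 60 high; grey motor block 95 mm high on its +x side, out to 186 mm.
- disc_center (a point): Centre of the grey plastic disc moulding with a small hub, 36 mm diameter, 8 mm thick (14 mm at the hub), this point 4 mm above its underside, lying loose on the shovel blade. It slides off once the blade is tipped by about 25 degrees.
- plaque_center (a point): Centre of the grey plastic square moulding, 34 x 34 x 8 mm, lying loose on the shovel blade beside the disc. It slides off once the blade is tipped by about 25 degrees.
Things that resemble listed ones, but are neither listed nor needed, are in the scene too. What is shaped like the part that bears disc_center but blue, orange or purple is not meant.

How it is judged:
On the way, in this order (a step that is already met when the one before it is completed fails the run):
1. the shovel's lip presses on the hopper's rim, with both mouldings still on the blade (contact force between shovel and hopper above 0.5 N and z of shovel_lip in the frame of hopper between 0.1 and 0.165 m and x of each of disc_center, plaque_center in the frame of shovel_lip below 0 m and distance between each of disc_center, plaque_center and shovel_lip below 0.15 m), for 0.1 s.
2. both mouldings have slid into the hopper while the lip is still at its rim (x of disc_center in the frame of hopper between -0.075 and 0.075 m and y of disc_center in the frame of hopper between -0.075 and 0.075 m and z of disc_center in the frame of hopper between 0.055 and 0.12 m and x of plaque_center in the frame of hopper between -0.075 and 0.075 m and y of plaque_center in the frame of hopper between -0.075 and 0.075 m and z of plaque_center in the frame of hopper between 0.055 and 0.12 m and z of shovel_lip in the frame of hopper between 0.085 and 0.175 m and horizontal distance between shovel_lip and hopper below 0.13 m), for 0.1 s.
At the end, for the whole second after the job is handed in: Both mouldings lie inside the hopper, below its rim; the shovel lies flat on the bench (tilted less than 7 degrees), released and at rest (x of disc_center in the frame of hopper between -0.075 and 0.075 m and y of disc_center in the frame of hopper between -0.075 and 0.075 m and z of disc_center in the frame of hopper between 0.055 and 0.12 m and x of plaque_center in the frame of hopper between -0.075 and 0.075 m and y of plaque_center in the frame of hopper between -0.075 and 0.075 m and z of plaque_center in the frame of hopper between 0.055 and 0.12 m and height (world z) of shovel_lip below 0.015 m and height (world z) of shovel_grip below 0.065 m and angle between shovel_grip's own z axis and vertical below 0.12 rad and linear speed of shovel below 0.02 m/s); the robot touches nothing.
It also fails if it takes over 64 s, if anything falls off the work surface, if the arm or the gripper's body presses on something with over 40 N, if the wrist force passes 120 N, or if a joint passes its speed limit or range.

### The arm

A 6-joint arm with a two-finger parallel gripper is mounted at the origin on the work surface. World frame = base frame: x ahead of the robot, y to its left, z up, the work surface at z = 0. Lengths are in m, angles in rad, forces in N, time in s.
With the tool pointing down it reaches from about 0.25 to 0.8 m from the base axis. Payload 3.9 kg.
Tool frame: the origin (TCP) lies between the finger pads; the fingertips stand 25 mm ahead of it and the grasp point (between the pads) lies 6 mm ahead of it; z points along the fingers, y is the direction in which the jaws open and shut (so a half turn about z gives the same grasp; the last joint's range is limited). The gripper opens to 85 mm and grips with 20 to 120 N. Pads are 22 mm wide; open, the fingers measure 114 mm over their backs; the gripper's body (76 mm by 85 mm) begins 54 mm behind the grasp point. The pads swing forward as they close: fully open they stand 13 mm farther back than shut.
Start: joints at [1.158, 0.26, -0.138, 1.173, 0, 1.571], TCP at [0.211, 0.481, 0.256] pointing down, gripper open.
Joint ranges: [-2.78, 2.78], [-0.83, 1.72], [-1.28, 1.37], [-1.9, 2.12], [-1.57, 1.48], [-3.14, 3.14]. Speed limits (rad/s): [2.57, 2.57, 3.14, 3.14, 3.14, 3.14].

### API

Orientations are given as a unit quaternion [w, x, y, z].
In Python, from workcell import bot, gripper_open, grasp, camera, order, models gives the robot as it stands. Calls block until the motion is done:
- bot.move_ptp(position, orientation): joint-space move of the TCP to a pose.
- bot.move_l(position, max_speed=0.15, frame=None): straight line of the TCP; frame=None keeps the orientation; max_speed is the mean speed in m/s.
- bot.move_j(angles): joint-space move.
- gripper_open() and grasp(grip_force=None): open the fingers fully, or close them until they stop; grip_force is the grip in N (None keeps the last).
- bot.hold(seconds).
- bot.ik(position, orientation): joint angles nearest the present ones, or None.
- bot.observe(): the state.
- camera(name): name is "scene" or "top" or "wrist"; returns a dict with "image" (420x560x3 uint8, blue, green, red), "range_z" (420x560 float32, m along the optical axis (not along the pixel's ray), 0 where there is no reading), "mtx" (3x3 intrinsics, pixels), "world_to_cam" (4x4, takes a point from world to camera coordinates). Camera axes: x right, y down, z forward; pixel columns grow to the right and rows downward; lengths in m; the calibration is good to about 2 mm. A picture is of the moment at which its call begins.
A pose or a line that the arm cannot do raises bot.IKError and nothing moves.
- order.close_job(): hands the job in, once; it reports no verdict.
Trained networks look in a picture, given as the dict that the camera call returned (one of the last four; its "shot" number tells which), for a name from the list of things; names that differ only in an ending like _2 or _b are one class to them, and where a whole thing is asked for, a point or a joint stands for the part that bears it (a point fixed in the world has none). Each returns a list of dicts, best first, with "conf" (0 to 1); they miss things now and then, are a little off and sometimes report something else, mostly with a low value. They report only what shows in the picture. A call takes as long as a camera call. They do not tell look-alikes from the thing itself.
- models.masks_of(name, picture): "mask" (420x560 bool, what is visible of it).
- models.pinpoint(name, picture): "at" ([x, y, z] in m, in world coordinates, good to about 4 mm: a listed point, or the origin of a listed thing).
The state is a dict: "t": time; "qpos": joint angles; "joint_velocities": joint speeds; "effort": joint torques, N m; "eef_pos": TCP position; "tool_rot": TCP orientation; "wrist_force": force on the tool from outside, world axes, zero at the start; "wrist_torque": the same for the moment, N m; "finger_gap": opening from 0.0 (shut) to 1.0 (fully open).
Only numpy, scipy, OpenCV 4.12 (cv2) and the standard library are available. Lean on these libraries where they do the work, as an engineer would, in place of code of your own. Each camera call takes 0.05 s, during which the arm holds its last target. There are 200 camera calls.

## Working session

There is one attempt and no reset: what is moved stays moved. The work goes in short steps, each a Python script; the robot and the scene stay as the last script left them, time stands still between calls to the robot, and variables do not carry over. Pictures are saved under pics/ and viewed, about 8 in all and at most 12, crops included, and the job is handed in when it is done.

```bash
mkdir -p pics; ls
python3 - <<'E'
from workcell import bot, camera, models
import cv2, numpy as np
np.set_printoptions(precision=4,suppress=True)
for c in ["top","scene"]:
    p=camera(c); im=p["image"].copy()
    for n in ["shovel_grip","shovel_lip","hopper","disc_center","plaque_center"]:
        for d in models.pinpoint(n,p)[:4]:
            a=np.array(d["at"]); q=p["world_to_cam"]@np.r_[a,1]; uv=p["mtx"]@q[:3]; uv=uv[:2]/uv[2]
            print(c,n,round(d["conf"],2),a,uv.astype(int))
            if d["conf"]>.3: cv2.drawMarker(im,tuple(int(v) for v in uv),(0,0,255),0,10)
    cv2.imwrite(f"pics/{c}1.png",im)
print(bot.observe())
E
```

```text
pics
top shovel_grip 0.89 [ 0.4569 -0.0238  0.0503] [288 274]
top shovel_lip 0.98 [ 0.6342 -0.0146  0.0036] [281 192]
top hopper 0.58 [0.5223 0.3484 0.0004] [108 247]
top disc_center 0.78 [0.5493 0.0114 0.0064] [269 232]
top disc_center 0.64 [0.5101 0.0963 0.003 ] [229 251]
top disc_center 0.61 [0.5935 0.0951 0.0035] [229 212]
top plaque_center 0.78 [ 0.5598 -0.0426  0.004 ] [295 226]
scene shovel_grip 0.88 [ 0.4571 -0.0294  0.0503] [233 195]
scene shovel_lip 0.79 [ 0.6411 -0.0095  0.0049] [294 234]
scene hopper 0.7 [ 0.5226  0.3455 -0.001 ] [327 139]
scene disc_center 0.59 [0.552  0.0079 0.003 ] [271 214]
scene disc_center 0.5 [0.5926 0.094  0.0059] [301 199]
scene disc_center 0.49 [ 0.5816 -0.1267 -0.0022] [248 256]
scene disc_center 0.48 [0.5118 0.0934 0.0091] [277 185]
scene plaque_center 0.55 [ 0.5578 -0.043   0.0099] [261 226]
{'t': 0.6, 'qpos': array([ 1.158 ,  0.26  , -0.1381,  1.1727, -0.    ,  1.5708]), 'joint_velocities': array([-0.0002, -0.0007,  0.0026,  0.0003,  0.0016, -0.0008]), 'effort': array([  0.0008, -40.5367,  25.4114,   0.0014,  -0.    ,  -0.    ]), 'eef_pos': array([0.2106, 0.4809, 0.2563]), 'tool_rot': array([ 0.    ,  0.2049,  0.9788, -0.    ]), 'wrist_force': array([-0.3444, -0.3953,  0.3788]), 'wrist_torque': array([-0.0274, -0.011 ,  0.039 ]), 'finger_gap': 0.9986929158375067}
```

View pics/top1.png

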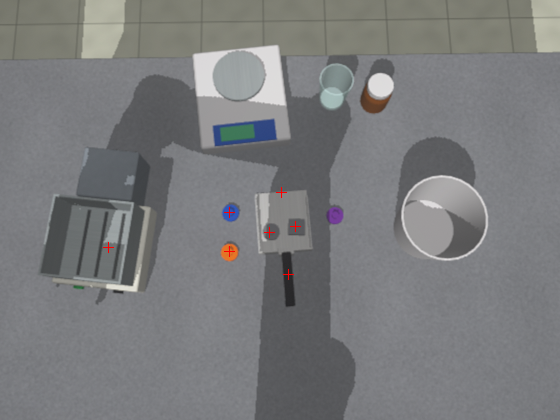

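View pics/scene1.png

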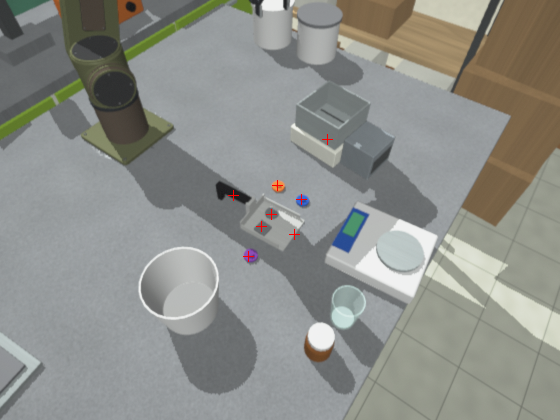

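The top view has the shovel at (285,240) with its handle toward the robot. The square hopper is on the left at (90,240), with its motor block behind it, and the round pail is on the right at (440,218). There are four disc candidates: blue (230,212), orange (230,251), purple (335,215) and grey (270,232). Only the grey one is plain and lies on the blade, so it fits. Next I'll measure the shovel and the rim, and confirm the disc in one crop.

```bash
cat > h.py <<'E'
import cv2, numpy as np
from scipy.spatial.transform import Rotation as R
np.set_printoptions(precision=4,suppress=True)
def cloud(p):
    z=p["range_z"]; v,u=np.indices(z.shape); K=p["mtx"]
    c=np.stack([(u-K[0,2])/K[0,0]*z,(v-K[1,2])/K[1,1]*z,z,np.ones_like(z)],-1)
    w=(c@np.linalg.inv(p["world_to_cam"]).T)[...,:3]; w[z<=0]=np.nan
    return w
E
python3 - <<'E'
from h import *
from workcell import bot, camera, models
p=camera("top"); w=cloud(p); Z=w[...,2]
X,Y=w[...,0],w[...,1]
rect=lambda m:cv2.minAreaRect(w[m][:,:2].astype(np.float32))
print("rim",rect((Z>.130)&(Z<.150)&(Y>.22)&(X<.65)),((Z>.130)&(Z<.150)&(Y>.22)&(X<.65)).sum())
k=(Z>.135)&(Z<.146)&(Y>.22)&(X<.65); print("rim2",rect(k),np.median(Z[k]))
bar=(Z>.045)&(Z<.075)&(abs(Y+.03)<.06)&(X>.38)&(X<.53); print("bar",rect(bar),np.median(Z[bar]),bar.sum())
bl=(Z>.0018)&(Z<.04)&(abs(Y+.015)<.09)&(X>.50)&(X<.68); print("blade",rect(bl),bl.sum())
im=p["image"]
cv2.imwrite("pics/crop.png",np.hstack([cv2.resize(im[170:320,210:350],None,fx=2.8,fy=2.8,interpolation=2),cv2.resize(im[140:290,20:160],None,fx=2.8,fy=2.8,interpolation=2)])[:, :800])
E
```

```text
rim ((0.5238618850708008, 0.3429121971130371), (0.15214712917804718, 0.15037038922309875), 82.7952651977539) 1063
rim2 ((0.5239562392234802, 0.3428380787372589), (0.1521073281764984, 0.15023428201675415), 82.8756103515625) 0.13871180842581077
bar ((0.45470017194747925, -0.021250862628221512), (0.11294513195753098, 0.02799294702708721), 0.7950824499130249) 0.059627035506697235 583
blade ((0.589933454990387, -0.015590190887451172), (0.1796657294034958, 0.17860201001167297), 0.023676875978708267) 2518
```

View pics/crop.png

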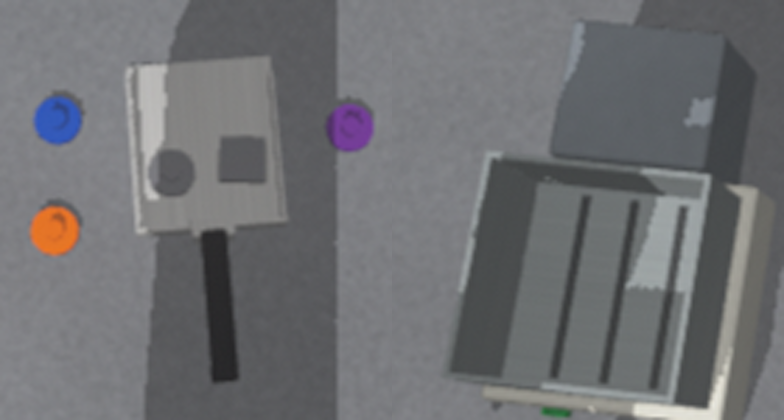

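```bash
cat >> h.py <<'E'
D=0.025                      # grasp point ahead of the handle point
LIP=np.array([.185,0,-.047]); HOP=np.array([.524,.343]); HYAW=np.deg2rad(82.8)
def rs(yaw,th=0): return R.from_euler("ZY",[yaw,th])
def tool(pg,r,flip):
    t=r*R.from_matrix(np.diag([-1,1,-1] if flip else [1,-1,-1]))
    return (np.array(pg)+r.apply([D,0,.006])), t.as_quat(scalar_first=True)
def at_hopper(th,dz,intr=.020,yaw=HYAW):
    """handle-point pose for the blade underside pivoting on the near rim, dz above it"""
    u=np.array([np.cos(yaw),np.sin(yaw)]); P=np.r_[HOP-.073*u,.14+dz]
    r=rs(yaw,th); return P-r.apply(LIP+[-(intr-.002),0,-.003]), r
E
python3 - <<'E'
from h import *
from workcell import bot, camera
p=camera("top"); w=cloud(p); K=(w[...,2]>.054)&(w[...,2]<.066)&(abs(w[...,1]+.03)<.06)&(w[...,0]>.38)&(w[...,0]<.515)
hsv=cv2.cvtColor(p["image"],cv2.COLOR_BGR2HSV)[...,2]; K&=hsv<60
q=w[K]; l=cv2.fitLine(q[:,:2].astype(np.float32),cv2.DIST_HUBER,0,.01,.01).ravel(); l[:2]*=np.sign(l[0])
s=(q[:,:2]-l[2:])@l[:2]; print("n",K.sum(),"yaw",np.arctan2(l[1],l[0]),"mid",l[2:]+l[:2]*(s.max()+s.min())/2,"len",np.ptp(s),"z",np.median(q[:,2]))
g0=np.array([.457,-.0235,.05]); y0=.08
for f in (0,1):
    print("flip",f)
    for n,(pg,r) in {"pre":(g0+[0,0,.12],rs(y0)),"grasp":(g0,rs(y0)),"lift":(g0+[0,0,.2],rs(y0)),**{f"h{d}":at_hopper(np.deg2rad(d),.005) for d in (0,15,30,45)}}.items():
        print(n,*tool(pg,r,f)[0].round(3),bot.ik(*tool(pg,r,f)))
E
```

```text
n 444 yaw 0.062875256 mid [ 0.4486 -0.0235] len 0.10129617768339486 z 0.059994529912631156
flip 0
pre 0.482 -0.022 0.176 [-0.0446  0.2389 -0.3871  0.9448  0.      3.017 ]
grasp 0.482 -0.022 0.056 [-0.0446  0.3696 -0.5666  0.6346  0.      3.017 ]
lift 0.482 -0.022 0.256 [-0.0446  0.1874 -0.2356  1.1477  0.      3.017 ]
h0 0.497 0.13 0.201 [ 0.2552  0.2713 -0.2713  1.0282  0.      1.9517]
h15 0.499 0.149 0.236 [ 0.4157  0.3564 -0.0818  1.2699 -0.2237  2.1276]
h30 0.503 0.176 0.264 [ 0.5544  0.5014  0.1351  1.5528 -0.3993  2.322 ]
h45 0.507 0.21 0.285 [ 0.6641  0.6917  0.3751  1.8717 -0.5211  2.5302]
flip 1
pre 0.482 -0.022 0.176 [-0.0446  0.2389 -0.3871  0.9448  0.     -0.1246]
grasp 0.482 -0.022 0.056 [-0.0446  0.3696 -0.5666  0.6346  0.     -0.1246]
lift 0.482 -0.022 0.256 [-0.0446  0.1874 -0.2356  1.1477  0.     -0.1246]
h0 0.497 0.13 0.201 [ 0.2552  0.2713 -0.2713  1.0282  0.     -1.1899]
h15 0.499 0.149 0.236 [ 0.4157  0.3564 -0.0818  1.2699 -0.2237 -1.014 ]
h30 0.503 0.176 0.264 [ 0.5544  0.5014  0.1351  1.5528 -0.3993 -0.8196]
h45 0.507 0.21 0.285 [ 0.6641  0.6917  0.3751  1.8717 -0.5211 -0.6114]
```

```bash
echo 'G0=np.array([.4535,-.0232,.05]); Y0=.07' >> h.py
python3 - <<'E'
from h import *
from workcell import bot, camera, gripper_open, grasp, models
bot.move_ptp(*tool(G0+[0,0,.09],rs(Y0),1))
bot.move_l(tool(G0,rs(Y0),1)[0],.15)
grasp(120); bot.hold(.2); o=bot.observe(); print("gap",o["finger_gap"],o["wrist_force"],o["t"])
bot.move_l(tool(G0+[0,0,.03],rs(Y0),1)[0],.06); 
bot.move_l(tool(G0+[0,0,.16],rs(Y0),1)[0],.1); bot.hold(.3)
o=bot.observe(); print(o["finger_gap"],o["wrist_force"],o["t"],o["eef_pos"])
p=camera("top")
for n in ["shovel_grip","shovel_lip","disc_center","plaque_center"]:
    for d in models.pinpoint(n,p)[:1]: print(n,d)
cv2.imwrite("pics/lift.png",p["image"][120:340,180:400].repeat(2,0).repeat(2,1))
w=cloud(p); m=models.masks_of("shovel_lip",p)[0]["mask"]; print("z",np.nanpercentile(w[m][:,2],[5,25,50,75,95]))
E
```

```text
gap 0.18861779683795213 [-1.4326  0.0495  5.0301] 4.375
0.19016456248394367 [-0.3267  0.0132 -2.5301] 6.775 [ 0.4783 -0.0215  0.2157]
disc_center {'at': [0.5905, 0.0947, 0.0022], 'conf': 0.64}
plaque_center {'at': [0.5234, 0.3469, -0.0014], 'conf': 0.35}Traceback (most recent call last):
  File "<stdin>", line 13, in <module>
IndexError: list index out of range
```

View pics/lift.png

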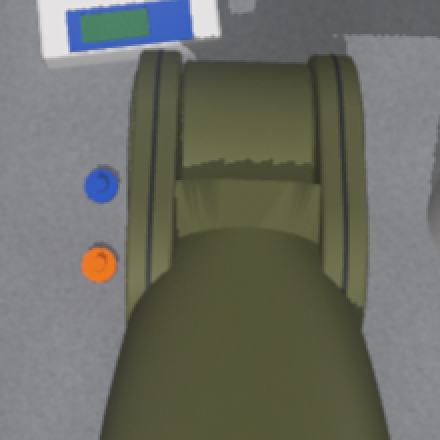

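The arm hides the shovel from the top camera, so I'll check with the scene camera. The wrist force of about 2.5 N downward fits a held shovel.

Run:
```python
from h import *
from workcell import bot, camera, models
p=camera("scene")
for n in ["shovel_grip","shovel_lip","disc_center","plaque_center"]:
    for d in models.pinpoint(n,p)[:2]: print(n,d)
m=models.masks_of("shovel_lip",p)
w=cloud(p)
if m:
    q=w[m[0]["mask"]]; q=q[(q[:,2]>.1)&(q[:,0]>.5)]
    for a in np.arange(.5,.66,.02):
        s=q[(q[:,0]>a)&(q[:,0]<a+.02)]
        if len(s): print(round(a,2),len(s),np.percentile(s[:,2],[5,50]))
cv2.imwrite("pics/lift2.png",cv2.resize(p["image"][130:290,180:380],None,fx=3,fy=3))
```

```text
shovel_grip {'at': [0.4549, -0.0264, 0.2094], 'conf': 0.84}
shovel_lip {'at': [0.636, -0.0105, 0.1643], 'conf': 0.87}
disc_center {'at': [0.547, 0.0125, 0.1635], 'conf': 0.6}
disc_center {'at': [0.5949, 0.0933, 0.0058], 'conf': 0.52}
plaque_center {'at': [0.5596, -0.0388, 0.1691], 'conf': 0.69}
0.5 519 [0.1621 0.1788]
0.52 279 [0.1612 0.1641]
0.54 151 [0.1615 0.167 ]
0.56 241 [0.1618 0.1638]
0.58 357 [0.1613 0.1636]
0.6 365 [0.1612 0.1634]
0.62 298 [0.161  0.1632]
0.64 5 [0.1633 0.1643]
```

View pics/lift2.png

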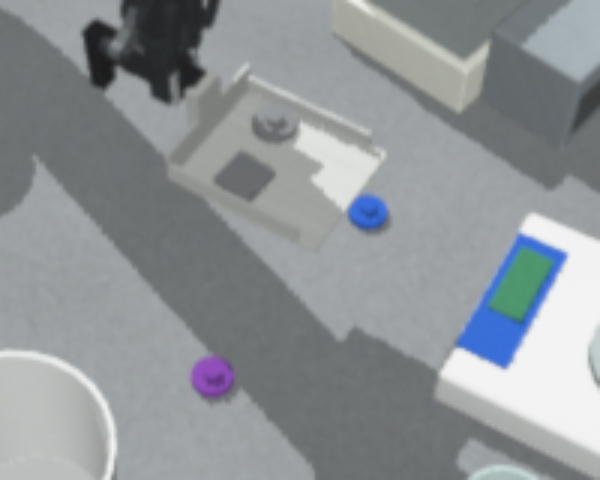

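The shovel is held level: the blade is at z 0.1635 along its whole length. The disc (275,122) and plaque (245,175 in the crop) are still on it. Next I'll carry it to the hopper and press.

Run:
```python
from h import *
from workcell import bot, camera, models
u=np.array([np.cos(HYAW),np.sin(HYAW),0])
pg,r=at_hopper(0,.03)
go=lambda pg,r,v: (lambda P,Q: bot.move_l(P,v,frame=Q))(*tool(pg,r,1))
try: go(pg-.09*u,r,.06)
except TypeError as e: print(e); raise
print(bot.observe()["t"],bot.observe()["eef_pos"])
go(pg,r,.06); bot.hold(.4)
o=bot.observe(); b=o["wrist_force"]; print(o["t"],b)
for dz in np.arange(.008,-.012,-.002):
    pg,r=at_hopper(0,dz); go(pg,r,.05); bot.hold(.15); f=bot.observe()["wrist_force"]-b; print(round(dz,3),f)
    if f[2]>2.5: break
bot.hold(.3); o=bot.observe(); print(o["wrist_force"]-b,o["t"])
p=camera("scene")
for n in ["shovel_lip","disc_center","plaque_center"]:
    for d in models.pinpoint(n,p)[:1]: print(n,d)
cv2.imwrite("pics/press.png",cv2.resize(p["image"][40:240,200:450],None,fx=3,fy=3))
```

```text
8.9 [0.4858 0.0403 0.226 ]
10.95 [ 1.1254 -0.3907 -2.7028]
0.008 [-1.1401  0.398   0.1118]
0.006 [-1.5979  0.3969 -1.0571]
0.004 [-1.7594  0.2544  1.1317]
0.002 [-0.5466 -0.1143  0.3305]
0.0 [-0.7079  1.137   2.2301]
-0.002 [-1.0014 -1.6533  7.1129]
[-0.7712 -2.5662  7.6841] 13.9917
shovel_lip {'at': [0.5157, 0.2889, 0.1465], 'conf': 0.87}
disc_center {'at': [0.5829, -0.1277, -0.0027], 'conf': 0.7}
plaque_center {'at': [0.5332, 0.2077, 0.1509], 'conf': 0.6}
```

View pics/press.png

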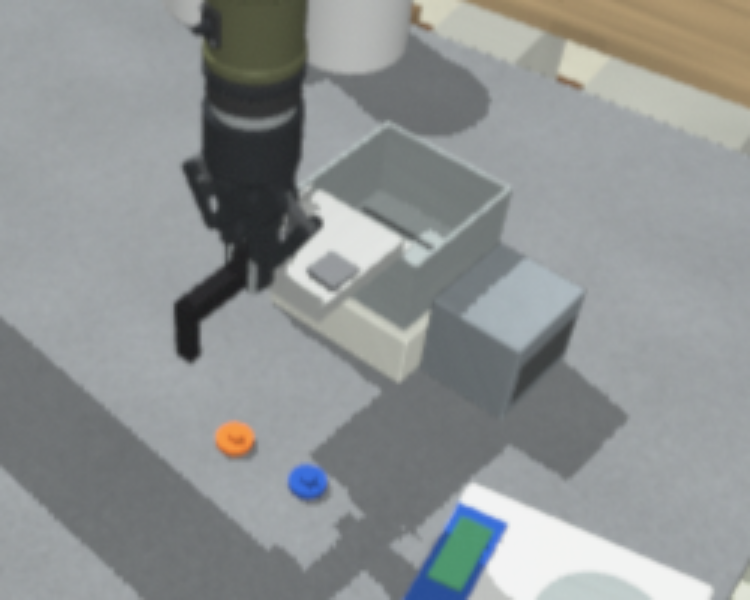

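The lip presses on the near rim with about 7.7 N, with the lip at (405,245). The plaque is visible at (333,268), and the disc is hidden behind the finger. Now I'll tip about the rim.

Run:
```python
from h import *
from workcell import bot, camera, models
def go(pg,r,v): P,Q=tool(pg,r,1); bot.move_l(P,v,frame=Q)
for d in (10,20,30,40,43):
    go(*at_hopper(np.deg2rad(d),.002),.08); print(d,bot.observe()["wrist_force"],bot.observe()["t"])
bot.hold(1.0)
p=camera("scene"); t=camera("top")
for n in ["shovel_lip","disc_center","plaque_center"]:
    for c in (p,t):
        for d in models.pinpoint(n,c)[:2]: print(n,d)
cv2.imwrite("pics/tip.png",np.hstack([cv2.resize(p["image"][40:220,230:430],None,fx=2,fy=2),cv2.resize(t["image"][160:340,20:200],None,fx=2,fy=2)]))
```

```text
10 [ 0.3317  1.1547 -1.2817] 14.7167
20 [ 0.1075  0.6827 -1.5082] 15.2
30 [-0.2886  1.7591 -1.6677] 15.6833
40 [ 0.4833  1.5394 -0.5523] 16.1667
43 [ 0.1319  2.1522 -2.2007] 16.4167
disc_center {'at': [0.5934, 0.0964, 0.0031], 'conf': 0.67}
disc_center {'at': [0.5832, -0.1273, -0.0036], 'conf': 0.53}
disc_center {'at': [0.5074, 0.0966, 0.0052], 'conf': 0.8}
disc_center {'at': [0.5891, 0.0927, 0.0007], 'conf': 0.68}
plaque_center {'at': [0.5503, 0.3547, 0.0676], 'conf': 0.47}
```

View pics/tip.png

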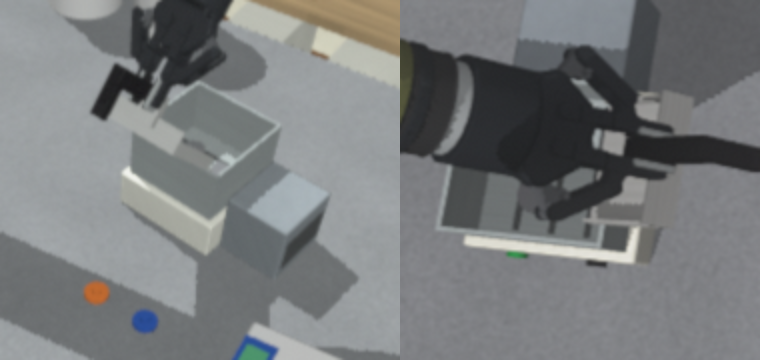

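The plaque reads as inside the hopper at z 0.068, and the disc is out of sight in both views. I'll look with the wrist camera.

Run:
```python
from h import *
from workcell import bot, camera, models
p=camera("wrist")
for n in ["disc_center","plaque_center"]:
    for d in models.pinpoint(n,p)[:2]: print(n,d)
cv2.imwrite("pics/wrist.png",p["image"])
```

```text
disc_center {'at': [0.595, 0.0938, 0.0028], 'conf': 0.63}
disc_center {'at': [0.5822, -0.1246, 0.0081], 'conf': 0.59}
```

View pics/wrist.png

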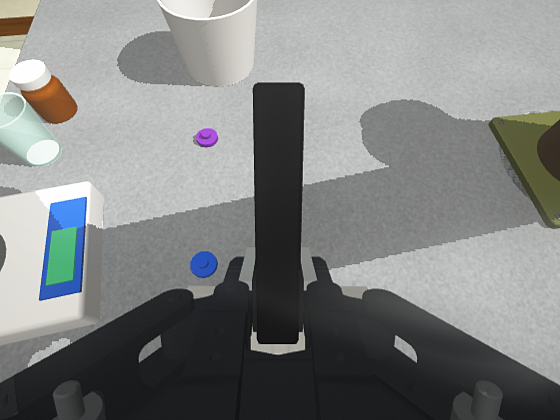

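Nothing decisive there. I'll tip a little further to be sure, then level and retract. After that I'll check the hopper and the blade before laying the shovel down.

Run:
```python
from h import *
from workcell import bot, camera, models
def go(pg,r,v): P,Q=tool(pg,r,1); bot.move_l(P,v,frame=Q)
go(*at_hopper(np.deg2rad(49),.002),.06); bot.hold(.6)
for d in (38,26,13,0): go(*at_hopper(np.deg2rad(d),.004+.002*(d==0)),.1)
pg,r=at_hopper(0,.04); go(pg,r,.1)
u=np.array([np.cos(HYAW),np.sin(HYAW),0]); go(pg-.09*u,r,.12)
go(G0+[0,0,.16],rs(Y0),.1); print(bot.observe()["t"])
p=camera("scene"); t=camera("top")
for n in ["shovel_lip","disc_center","plaque_center"]:
    for c in (p,t):
        for d in models.pinpoint(n,c)[:5]: print(n,d)
cv2.imwrite("pics/after.png",np.hstack([cv2.resize(p["image"][60:280,180:400],None,fx=1.8,fy=1.8),cv2.resize(t["image"][170:310,20:160],(396,396))]))
```

```text
23.7667
shovel_lip {'at': [0.6371, -0.0119, 0.1653], 'conf': 0.89}
shovel_lip {'at': [0.5536, 0.3527, 0.069], 'conf': 0.43}
disc_center {'at': [0.5817, -0.1307, -0.0025], 'conf': 0.58}
disc_center {'at': [0.5931, 0.095, 0.0055], 'conf': 0.54}
disc_center {'at': [0.4983, 0.3632, 0.0651], 'conf': 0.53}
disc_center {'at': [0.5918, 0.0942, 0.0], 'conf': 0.77}
disc_center {'at': [0.4898, 0.3655, 0.0714], 'conf': 0.76}
disc_center {'at': [0.5097, 0.0974, 0.0035], 'conf': 0.64}
plaque_center {'at': [0.5486, 0.3539, 0.0671], 'conf': 0.61}
plaque_center {'at': [0.5543, 0.3533, 0.0598], 'conf': 0.85}
```

View pics/after.png

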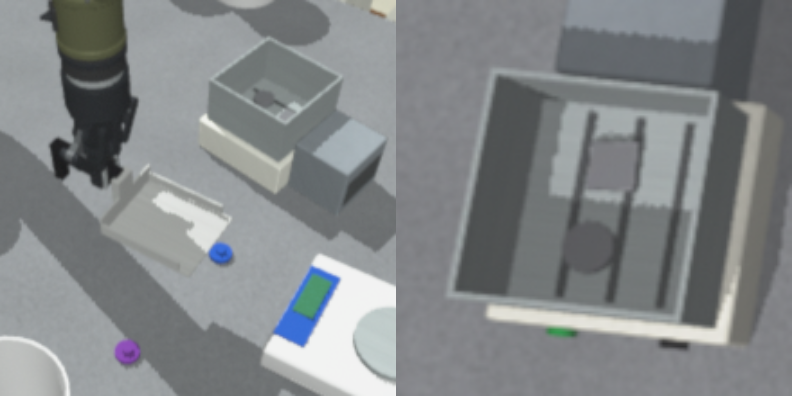

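Both mouldings lie on the hopper floor: the plaque at (612,165) and the disc at (590,247) in the right half of the picture. The blade is empty and level. Now I'll lay the shovel down.

Run:
```python
from h import *
from workcell import bot, camera, models, gripper_open
go=lambda dz,v: bot.move_l(tool(G0+[0,0,dz],rs(Y0),1)[0],v)
go(.02,.12); bot.hold(.3); b=bot.observe()["wrist_force"]
for dz in (.006,.003,.001,0,-.001,-.002):
    go(dz,.04); bot.hold(.1); f=bot.observe()["wrist_force"]-b; print(dz,f)
    if f[2]>2: break
bot.hold(.2); gripper_open(); bot.hold(.3)
go(.05,.08); go(.12,.15)
bot.move_j([1.158,.26,-.138,1.173,0,1.571]); bot.hold(.5); print(bot.observe()["t"],bot.observe()["wrist_force"])
p=camera("top"); s=camera("scene")
for n in ["shovel_grip","shovel_lip","disc_center","plaque_center"]:
    for d in models.pinpoint(n,p)[:3]: print(n,d)
cv2.imwrite("pics/end.png",np.hstack([p["image"][150:330,20:350],s["image"][80:260,180:400]]))
```

```text
0.006 [0.9783 0.6795 0.6288]
0.003 [ 2.0602  0.9463 -0.6291]
0.001 [ 0.3067 -0.1115  0.7752]
0 [-1.4172  1.667   7.0982]
32.5667 [-0.0951 -0.8263  0.5478]
shovel_grip {'at': [0.4547, -0.0233, 0.047], 'conf': 0.85}
shovel_grip {'at': [0.4911, 0.3655, 0.0741], 'conf': 0.25}
shovel_lip {'at': [0.6368, -0.0151, 0.0011], 'conf': 0.73}
disc_center {'at': [0.4903, 0.3667, 0.0704], 'conf': 0.84}
disc_center {'at': [0.5839, -0.1262, 0.0035], 'conf': 0.55}
disc_center {'at': [0.5066, 0.0975, 0.0043], 'conf': 0.53}
plaque_center {'at': [0.5548, 0.3531, 0.0611], 'conf': 0.69}
```

View pics/end.png

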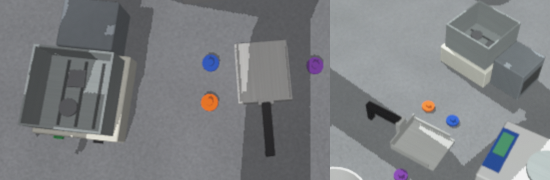

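The shovel lies flat and empty at (263,75), both mouldings are in the hopper at (70,90), and the arm is clear. I'm handing it in.

```bash
python3 -c "
from workcell import order; print(order.close_job())"
```

```text
the job is handed in; nothing more can be done
None
```

I handed the job in at about 33 s of the 64 s allowed. Both mouldings are in the hopper and the empty shovel lies flat on the bench where it started. The job report gives no verdict.

- **Lift:** I gripped the shovel by its handle at 120 N, and it came up level with both mouldings on the blade.
- **Press:** I pressed the lip on the near rim of the square hopper with about 7.7 N for over 0.3 s. The plaque was visibly on the blade then. The disc was hidden behind a finger, so I did not see it at that moment.
- **Tip:** I tipped the blade about the rim to 43 degrees, then 49. I pivoted with the blade about 2 mm above the rim, so it may not have been touching while it tipped.
- **Last checks:** The disc reads z about 0.070 m and the plaque about 0.061 m, both well inside the mouth. The shovel grip reads z 0.047 m and the lip 0.001 m, so it is flat and released. The arm is back at its start pose, touching nothing.
- **Disagreement:** The disc was out of sight in all three cameras while tipped. I confirmed it in the hopper only after levelling and retracting the shovel. Nothing else disagreed beyond low-confidence network reports and the coloured look-alike discs.

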